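# Seat the block and hold the spring jaw open at the mark

## Task

In the gluing jig, slide the wood block along its channel away from the spring jaw until you feel it press firmly against the steel end stop, and let go of it there. Then draw the blue spring jaw back by its black post until its white pointer is level with the red mark, and finish while still holding it there with the gripper, so that the second block can be fitted. The block stays against the stop, and the spare block, glue bottle, black tape and pencil are left alone.

Things in the scene. Friction and masses are not known exactly. Their poses are not given: they have to be found in the camera images.
- jig: Gluing jig, fixed: dark wood board 340 x 90 x 12 mm with two low rails that form a channel. Origin on the worktop, on the channel's axis. x runs along the channel from spring jaw to end stop (to the robot's left, within 0.35 rad), y roughly towards the robot, z up. Board from x = -180 to 160 mm, top at 12; rails 28 mm apart, 8 wide, tops at 16; grey rear bracket x = -179 to -165, top 43.
- work_block: Wood block to seat, 24 x 75 x 16 mm, 40 to 70 g, lying loose in the channel on the board between jaw and stop, 15 to 30 mm short of the stop, 2 mm play each side. Origin at the centre of its underside; its own y axis is its 75 mm length, along the channel. Its upper 12 mm stand above the rails.
- end_stop: Dark steel end stop with a black thumb knob, fixed across the channel: 22 mm along it, 56 across, 26 tall (knob to 40). Origin at the foot of the face that looks at the block, on the board's top; axes as the jig's. The block is seated when its centre is 37.5 mm from here on the -x side. Its place along the channel varies.
- jaw: Blue spring jaw, 50 mm along the channel, 60 across, top 37.5 mm above the worktop. Origin on the channel's axis at worktop height under the post; axes as the jig's. At rest at x = -55 mm in the jig, its face to the block at -30. Draw it towards the jig's -x, at most 80 mm; a spring pulls it back with 3 N at rest plus 1.2 N per 10 mm (8 to 11 N at the mark).
- post (a point): Point to grip on the jaw's upright round black post, 22 mm in diameter, from 46 to 92 mm above the worktop (domed top); this point is on its axis 72 mm above the worktop. It may be gripped at any yaw.
- pointer (a point): Tip of the small white pointer on the side of the jaw that faces the robot, at the same place along the channel as the post, 22 mm above the worktop.
- red_mark: Red clip with a 3 mm thick upright fin, 14 mm tall, fixed on the board's edge nearest the robot. Origin at the middle of the fin's foot; axes as those of the jig. The pointer is level with it when both have the same x in the jig's frame, 40 to 65 mm from the jaw's rest place.
- spare_block: Second, equal wood block 24 x 75 x 16 mm lying on the worktop to the left of the jig; not to be touched.
- glue_bottle: Clear glue bottle with a yellow nozzle, 35 mm in diameter, 125 mm tall, standing behind the jig; not to be touched.
- black_tape: Roll of black tape, 52 mm in diameter, 18 mm tall, lying behind the jig; not to be touched.
- yellow_pencil: Yellow pencil, 138 mm long, lying to the right of the jig; not to be touched.
Things that resemble listed ones, but are neither listed nor needed, are in the scene too. Leave any green look-alike of the work_block alone.

How it is judged:
On the way, in this order (a step that is already met when the one before it is completed fails the run):
1. the wood block is pressed against the end stop (over 1 N) while the jaw is still at rest (contact force between work_block and end_stop above 1 N and x of work_block in the frame of end_stop above -0.0405 m and x of jaw in the frame of jig above -0.063 m), for 0.1 s.
2. the block is let go, still at the stop, while the jaw is still at rest (contact force between work_block and the fingers below 0.2 N and x of work_block in the frame of end_stop above -0.0405 m and x of jaw in the frame of jig above -0.063 m), for 0.1 s.
At the end, for the whole second after the job is handed in: The gripper's fingers hold the jaw still with its pointer within 4 mm of the red mark along the channel, nothing else holding it; the work block lies flat in the channel, untouched, its end within 3 mm of the end stop (x of pointer in the frame of red_mark between -0.004 and 0.004 m and contact force between the fingers and jaw above 4 N and contact force between work_block and jaw below 0.2 N and contact force between work_block and the arm below 0.2 N and linear speed of jaw below 0.01 m/s and x of work_block in the frame of end_stop between -0.0405 and -0.034 m and y of work_block in the frame of end_stop between -0.005 and 0.005 m and z of work_block in the frame of end_stop below 0.003 m and angle between work_block's own z axis and vertical below 0.1 rad); the arm keeps its last pose, push and grip.
It fails at once if the spare block, glue bottle, black tape or pencil is moved by more than 20 mm (distance of any of spare_block, glue_bottle, black_tape, yellow_pencil from where it was at the start of the episode above 0.02 m).
It also fails if it takes over 48 s, if anything falls off the work surface, if the arm or the gripper's body presses on something with over 40 N, if the wrist force passes 120 N, or if a joint passes its speed limit or range.

## Robot

A 7-joint arm with a two-finger parallel gripper is mounted at the origin on a cart in front of the work surface, level with it; the furniture and walls round the work are solid. World frame = base frame: x ahead of the robot, y to its left, z up, the work surface at z = 0. Lengths are in m, angles in rad, forces in N, time in s.
With the tool pointing down it reaches from about 0.4 to 0.85 m from the base axis. Payload 10.4 kg.
Tool frame: the origin (TCP) lies midway between the tips of the shut fingers; the grasp point (between the pads) lies 19 mm behind it; z points along the fingers, y is the line along which they close (so a half turn about z gives the same grasp; the last joint's range is limited). The gripper opens to 85 mm and grips with 20 to 120 N. Pads are 22 mm wide; open, the fingers measure 114 mm over their backs; the gripper's body (76 mm by 85 mm) begins 54 mm behind the grasp point. The pads swing forward as they close: fully open they stand 13 mm farther back than shut.
Start: joints at [-1.346, 0.332, -0.065, 1.46, 0.022, 1.35, -0.088], TCP at [0.153, 0.606, 0.231] pointing down, gripper open.
Joint ranges: [-2.6, 2.6], [-0.5, 2.12], [-1.47, 1.34], [0.16, 2.42], [-1.27, 4.41], [0.06, 2.06], [-2.6, 2.6]. Speed limits (rad/s): [2.22, 2.22, 2.79, 2.79, 3.14, 3.14, 3.14].

## Interface

Orientations are given as a unit quaternion [x, y, z, w].
In Python, from workcell import get_obs, camera, camera_params, hand_in gives the robot as it stands.
- The arm moves only by the tool carry_out, never from a script. Its argument "commands" is a list that holds one entry, the list of rows, each a list of 6 numbers: the shift along the tool's x, y, z in units of 40 mm (1.0 is 40 mm), then the turn, a rotation vector about the tool's x, y, z in units of 6 degrees (1.0 is 6 degrees). In form: [[[x, y, z, ax, ay, az], ...]]. A call has 1 to 20 rows; each row shifts and turns the commanded pose from where the row before left it, along the tool's axes as they then stand; what a row does not reach is not made up. A row lasts 1/12 s, in which the tool goes at most 41.7 mm and 7.16 degrees, less where a joint would pass 70% of its speed; a pose out of reach is approached as far as the arm can. A call is refused whole if a number of a shift passes 1 or a number of a turn 1, either way. A call with a gripper value outside its range is refused whole. "hand" is the closure, from -1 (fully open) to 1 (shut), set as the call begins (left out, the last holds). The fingers move at their own pace and stop on an object; "force" is the grip in N (left out, the last holds). Time passes only in rows, so rows that do not move let the fingers close. It gives the time, the measured TCP pose, the force, the opening and the grip force at its end, in the units of the state.
- get_obs(): the state, without advancing time (a new reading comes with each control period).
- camera(name): name is "side" or "top" or "wrist"; returns the picture (384x512x3 uint8, red, green, blue); there is no depth.
- camera_params(name): a dict with "mtx" (3x3 intrinsics, pixels), "R" (3x3) and "t" (3): a world point X has camera coordinates R X + t. Camera axes: x right, y down, z forward; pixel columns grow to the right and rows downward; lengths in m; the calibration is good to about 2 mm. The wrist camera is an equidistant fisheye: a pixel r from the principal point sees the ray r / f radians off the axis. A picture is of the moment at which its call begins: read the wrist's pose just before it. camera_params takes no time and is no camera call; for the wrist camera it gives the pose at the moment of the call.
- hand_in(): hands the job in; it is judged then, once.
The state is a dict: "clock": time; "joint_pos": joint angles; "joint_velocities": joint speeds; "tau": joint torques, N m; "position": TCP position; "ee_rot": TCP orientation; "ft_force": force on the tool from outside, world axes, zero at the start; "torque": the same for the moment, N m; "grip_width": opening from 0.0 (shut) to 1.0 (fully open); "grasp_force": force on a finger pad.
Only numpy, scipy, OpenCV 4.12 (cv2) and the standard library are available. Lean on these libraries where they do the work, as an engineer would, in place of code of your own. Each camera call takes 0.05 s, during which the arm holds its last target. There are 200 camera calls.

## Working session

There is one attempt and no reset: what is moved stays moved. The work goes in short steps, Python scripts to look and compute and a tool call to move; the robot and the scene stay as the last step left them, time stands still between calls to the robot, and variables do not carry over. Pictures are saved under pics/ and viewed, at most 10 in all, crops included, and the job is handed in when it is done.

Besides the shell and the picture viewer there is one more tool, called after "Call:" as name([rows], argument=value, ...), one row to a line, values as JSON. carry_out: Moves the arm, as the interface text tells. Its arguments: {"type":"object","properties":{"commands":{"type":"array"},"hand":{"type":"number"},"force":{"type":"number"}},"required":["commands"]}

```bash
mkdir -p pics; python3 - <<'E'
from workcell import *
import cv2,numpy as np
o=get_obs();print(o['position'],o['ee_rot'],o['clock'],o['grip_width'])
a=[]
for n in ['top','side']:
    im=camera(n)[:,:,::-1];cv2.imwrite(f'pics/{n}0.png',im)
    p=camera_params(n);print(n,np.round(p['mtx'],1).tolist(),np.round(p['R'],3).tolist(),np.round(p['t'],3).tolist())
E
```

```text
[0.15321109 0.60553146 0.23051263] [ 1.23555132e-01  9.92337443e-01 -7.25565915e-04 -4.68651609e-05] 0.0 0.9981637352170625
top [[492.3, 0.0, 257.2], [0.0, 492.3, 183.9], [0.0, 0.0, 1.0]] [[-0.013, -1.0, 0.003], [-0.994, 0.012, -0.106], [0.106, -0.005, -0.994]] [-0.001, 0.578, 1.515]
side [[410.8, 0.0, 255.1], [0.0, 410.8, 187.6], [0.0, 0.0, 1.0]] [[-1.0, -0.015, 0.007], [-0.013, 0.496, -0.868], [0.009, -0.868, -0.497]] [0.537, 0.069, 1.159]
```

View pics/top0.png

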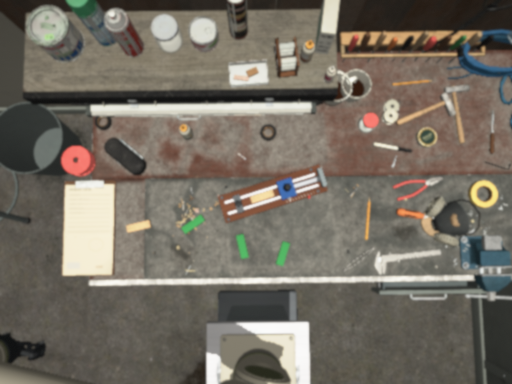

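View pics/side0.png

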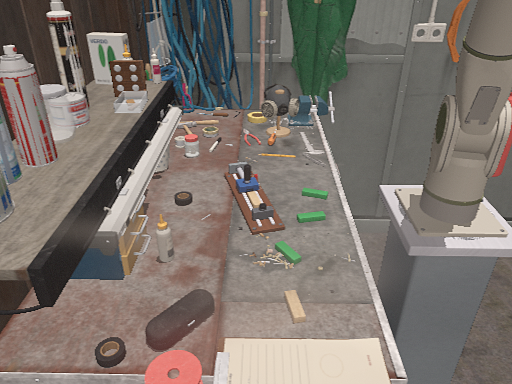

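```bash
cat > h.py <<'E'
import numpy as np,cv2
from workcell import *
def ray(n,uv,p=None):
    p=p or camera_params(n);K,R,t=map(np.array,(p['mtx'],p['R'],p['t']))
    x=np.array([(uv[0]-K[0,2])/K[0,0],(uv[1]-K[1,2])/K[1,1]])
    if n=='wrist':
        r=np.linalg.norm(x);d=np.append(x/max(r,1e-9)*np.sin(r),np.cos(r))
    else: d=np.append(x,1)
    return -R.T@t,R.T@d
def onz(n,uv,z,p=None):
    c,d=ray(n,uv,p);return c+d*(z-c[2])/d[2]
E
python3 - <<'E'
from h import *
im=cv2.imread('pics/top0.png')
c=im[150:235,200:345]
cv2.imwrite('pics/topc.png',cv2.resize(c,None,fx=5.5,fy=5.5,interpolation=cv2.INTER_CUBIC))
h=cv2.cvtColor(im,cv2.COLOR_BGR2HSV)
m=cv2.inRange(h,(100,130,60),(125,255,255));m[:,:200]=0;m[:,345:]=0;m[:150]=0;m[240:]=0
ys,xs=np.nonzero(m);print('jaw',len(xs),xs.mean(),ys.mean(),onz('top',(xs.mean(),ys.mean()),.0375))
for uv in [(219,199),(228,221),(327,188),(320,166)]:print(onz('top',uv,.012))
E
```

```text
jaw 198 285.5151515151515 188.5 [ 0.56124102 -0.09686643  0.0375    ]
[0.5329439  0.11289836 0.012     ]
[0.46305544 0.08485722 0.012     ]
[ 0.56363782 -0.23031663  0.012     ]
[ 0.63447139 -0.20993263  0.012     ]
```

View pics/topc.png

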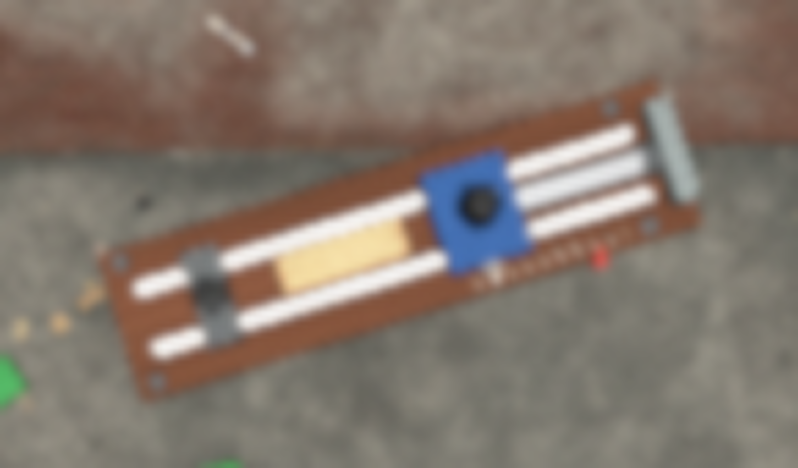

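```bash
python3 - <<'E'
from h import *
f=lambda u,v,z:onz('top',((u+.5)/5.5-.5+200,(v+.5)/5.5-.5+150),z)
P=dict(block=f(343,257,.028),post=f(480,204,.092),ptr=f(494,270,.022),mark=f(600,258,.022),stopf=f(226,296,.038),jaw=f(476,213,.0375),bL=(f(105,255,.012)+f(148,398,.012))/2,bR=(f(656,80,.012)+f(700,222,.012))/2)
d=P['bL']-P['bR'];L=np.hypot(*d[:2]);ex=d[:2]/L;ey=np.array([-ex[1],ex[0]])
O=P['bR'][:2]+ex*.18*L/.34
print(L,np.degrees(np.arctan2(ex[1],ex[0])),'O',O)
for k,v in P.items():print(k,v.round(4),'jig',((v[:2]-O)@ex).round(4),((v[:2]-O)@ey).round(4))
o=get_obs();D=P['block'][:2]-o['position'][:2];print('tool shift after turn',D@ex/.04,-D@ey/.04)
R=np.degrees(np.arctan2(ex[1],ex[0]));print('turn units',(np.degrees(np.arctan2(.2453,-.9695))-R)/6)
p=camera_params('wrist');print(p['mtx'],(-np.array(p['R']).T@p['t']-o['position']))
E
```

```text
0.33437635895832113 106.96953953425178 O [ 0.54729937 -0.04876975]
block [ 0.5384 -0.0231  0.028 ] jig 0.0272 0.001
post [ 0.5614 -0.0976  0.092 ] jig -0.0509 0.0007
ptr [ 0.5304 -0.1095  0.022 ] jig -0.0531 0.0339
mark [ 0.5365 -0.1704  0.022 ] jig -0.1131 0.0458
stopf [0.5163 0.0436 0.038 ] jig 0.0974 0.0027
jaw [ 0.5618 -0.0988  0.0375] jig -0.0521 0.0008
bL [0.5014 0.1017 0.012 ] jig 0.1574 0.0
bR [ 0.599  -0.2181  0.012 ] jig -0.177 0.0
tool shift after turn -17.842509792402545 4.6236750566553075
turn units 9.805273127752194
[[297.31863964   0.         258.9058065 ]
 [  0.         297.31863964 196.53829822]
 [  0.           0.           1.        ]] [-0.065767    0.01749794  0.14087547]
```

Call:
carry_out([
  [[0,0,0,0,0,0.98],[0,0,0,0,0,0.98],[0,0,0,0,0,0.98],[0,0,0,0,0,0.98],[0,0,0,0,0,0.98],[0,0,0,0,0,0.98],[0,0,0,0,0,0.98],[0,0,0,0,0,0.98],[0,0,0,0,0,0.98],[0,0,0,0,0,0.98]],
], hand=-1)

```text
clock: 0.93
position: [0.1532, 0.6057, 0.2308]
ee_rot: [0.597, 0.802, -0.0, 0.0]
ft_force: [0.5, 0.0, -0.4]
grip_width: 1.002
grasp_force: 0.0
```

Call:
carry_out([
  [[-0.9,0.23,0.1,0,0,0],[-0.9,0.23,0.1,0,0,0],[-0.9,0.23,0.1,0,0,0],[-0.9,0.23,0.1,0,0,0],[-0.9,0.23,0.1,0,0,0],[-0.9,0.23,0.1,0,0,0],[-0.9,0.23,0.1,0,0,0],[-0.9,0.23,0.1,0,0,0],[-0.9,0.23,0.1,0,0,0],[-0.9,0.23,0.1,0,0,0],[-0.9,0.23,0.1,0,0,0],[-0.9,0.23,0.1,0,0,0],[-0.9,0.23,0.1,0,0,0],[-0.9,0.23,0.1,0,0,0],[-0.9,0.23,0.1,0,0,0],[-0.9,0.23,0.1,0,0,0],[-0.9,0.23,0.1,0,0,0],[-0.9,0.23,0.1,0,0,0],[-0.9,0.23,0.1,0,0,0],[0,0,0,0,0,0]],
])

```text
clock: 2.6
position: [0.5221, -0.0042, 0.1548]
ee_rot: [0.598, 0.802, -0.001, 0.001]
ft_force: [-0.5, -0.8, -0.8]
grip_width: 0.999
grasp_force: 0.0
```

```bash
python3 - <<'E'
from h import *
import pickle
p=camera_params('wrist');im=camera('wrist')[:,:,::-1];cv2.imwrite('pics/w1.png',im);pickle.dump(p,open('w1.pkl','wb'))
cv2.imwrite('pics/w1b.png',cv2.resize(im,(768,576),interpolation=cv2.INTER_CUBIC))
print(get_obs()['position'])
E
```

```text
[ 0.52097395 -0.00105096  0.15466517]
```

View pics/w1b.png

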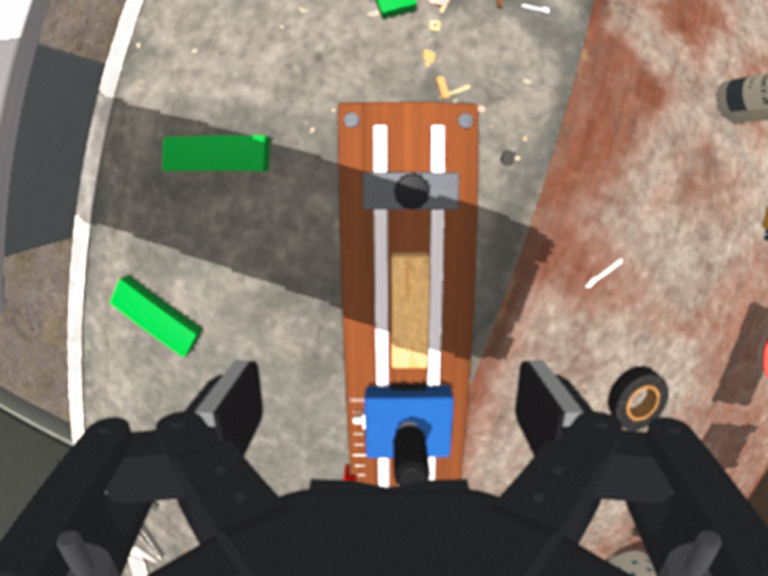

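```bash
python3 - <<'E'
from h import *
import pickle
p=pickle.load(open('w1.pkl','rb'))
f=lambda u,v,z:onz('wrist',(u/1.5,v/1.5),z,p)
o=get_obs();q=o['ee_rot'];print(o['position'],q)
c=-np.array(p['R']).T@p['t'];print('cam',c)
bl,br=f(340,105,.012),f(478,105,.012)
P=dict(bNL=f(393,253,.028),bNR=f(429,253,.028),bl=f(390,367,.028),br=f(430,368,.028),stopT=f(411,209,.038),stopB=f(411,211,.016),ptr=f(362,421,.022),jawF=f(409,387,.0375),mark=f(350,472,.022),railF=f(409,127,.016),edL=f(346,350,.012),edR=f(472,350,.012),bdL=bl,bdR=br)
C=((P['bNL']+P['bNR']+P['bl']+P['br'])/4)
far=(bl+br)/2;mid=(P['edL']+P['edR'])/2
d=(far-mid)[:2];a1=np.degrees(np.arctan2(d[1],d[0]))
d=(P['bNL']+P['bNR']-P['bl']-P['br'])[:2];a2=np.degrees(np.arctan2(d[1],d[0]))
a=np.radians(106.9);ex=np.array([np.cos(a),np.sin(a)]);ey=np.array([-ex[1],ex[0]])
O=far[:2]-.16*ex
print('angles',a1,a2,'O',O,'blk',C)
for k,v in P.items():print(k,v.round(4),((v[:2]-O)@ex).round(4),((v[:2]-O)@ey).round(4))
from scipy.spatial.transform import Rotation as Ro
print('tool shift mm to block',(Ro.from_quat(q).inv().apply(C-o['position'])*1000).round(1), 'tool x ang',np.degrees(np.arctan2(*Ro.from_quat(q).as_matrix()[[1,0],0])))
E
```

```text
[ 0.52097395 -0.00105096  0.15466517] [ 5.97227965e-01  8.02070619e-01 -1.14512343e-03  4.09731970e-04]
cam [0.5019456  0.0612834  0.29539766]
angles 107.01094598833656 106.92103571603698 O [ 0.54846971 -0.04481368] blk [ 0.54014098 -0.01720716  0.028     ]
bNL [0.5185 0.0161 0.028 ] 0.067 0.0109
bNR [0.5396 0.0224 0.028 ] 0.0669 -0.011
bl [ 0.5384 -0.057   0.028 ] -0.0087 0.0131
br [ 0.564  -0.0503  0.028 ] -0.0098 -0.0133
stopT [0.5204 0.0455 0.038 ] 0.0946 0.0006
stopB [0.5224 0.043  0.016 ] 0.0916 -0.0006
ptr [ 0.5324 -0.1064  0.022 ] -0.0543 0.0333
jawF [ 0.5531 -0.0631  0.0375] -0.0188 0.0009
mark [ 0.5358 -0.1545  0.022 ] -0.1013 0.044
railF [0.5059 0.0932 0.016 ] 0.1444 0.0006
edL [ 0.5079 -0.0605  0.012 ] -0.0032 0.0434
edR [ 0.5917 -0.0359  0.012 ] -0.0041 -0.044
bdL [0.4605 0.0953 0.012 ] 0.1597 0.0435
bdR [0.5435 0.1212 0.012 ] 0.1603 -0.0435
tool shift mm to block [-20.7  13.9 126.7] tool x ang 106.65677067119924
```

Call:
carry_out([
  [[-0.1,0.07,0,0,0,0],[-0.1,0.07,0,0,0,0],[-0.1,0.07,0,0,0,0],[-0.1,0.07,0,0,0,0],[-0.1,0.07,0.3,0,0,0],[0,0,0.5,0,0,0],[0,0,0.5,0,0,0],[0,0,0.5,0,0,0],[0,0,0.5,0,0,0],[0,0,0.4,0,0,0],[0,0,0.2,0,0,0],[0,0,0,0,0,0],[0,0,0,0,0,0]],
], hand=0)

```text
clock: 3.73
position: [0.5399, -0.012, 0.0397]
ee_rot: [0.595, 0.804, -0.0, 0.0]
ft_force: [-0.6, -0.3, 0.6]
grip_width: 0.496
grasp_force: 0.0
```

Call:
carry_out([
  [[-0.1,0,0.2,0,0,0],[-0.05,0,0.2,0,0,0],[0,0,0.12,0,0,0],[0,0,0,0,0,0],[0,0,0,0,0,0],[0,0,0,0,0,0]],
])

```text
clock: 4.23
position: [0.5416, -0.0178, 0.0186]
ee_rot: [0.595, 0.804, 0.0, 0.0]
ft_force: [0.1, -0.6, -0.4]
grip_width: 0.502
grasp_force: 0.0
```

Call:
carry_out([
  [[0,0,0,0,0,0],[0,0,0,0,0,0],[0,0,0,0,0,0],[0,0,0,0,0,0],[0,0,0,0,0,0],[0,0,0,0,0,0],[0,0,0,0,0,0],[0,0,0,0,0,0]],
], hand=1, force=30)

```text
clock: 4.9
position: [0.5418, -0.0177, 0.0189]
ee_rot: [0.595, 0.804, 0.0, 0.0]
ft_force: [-1.0, 0.8, 5.7]
grip_width: 0.269
grasp_force: 30.2
```

Call:
carry_out([
  [[0,0,-0.02,0,0,0],[0.08,0,0,0,0,0],[0.08,0,0,0,0,0],[0.08,0,0,0,0,0],[0.08,0,0,0,0,0],[0.08,0,0,0,0,0],[0.05,0,0,0,0,0],[0,0,0,0,0,0],[0,0,0,0,0,0]],
])

```text
clock: 5.65
position: [0.5362, -0.0004, 0.0193]
ee_rot: [0.595, 0.804, 0.0, -0.0]
ft_force: [-0.3, 0.5, -0.1]
grip_width: 0.269
grasp_force: 29.5
```

Call:
carry_out([
  [[0.05,0,0,0,0,0],[0.05,0,0,0,0,0],[0.05,0,0,0,0,0],[0,0,0,0,0,0],[0,0,0,0,0,0]],
])

```text
clock: 6.07
position: [0.5344, 0.0053, 0.0193]
ee_rot: [0.595, 0.804, 0.0, -0.0]
ft_force: [-0.2, 0.1, -0.4]
grip_width: 0.27
grasp_force: 29.5
```

Call:
carry_out([
  [[0.05,0,0,0,0,0],[0.025,0,0,0,0,0],[0,0,0,0,0,0],[0,0,0,0,0,0]],
])

```text
clock: 6.4
position: [0.5335, 0.0081, 0.0193]
ee_rot: [0.595, 0.804, 0.0, -0.0]
ft_force: [-0.6, -0.5, 0.3]
grip_width: 0.27
grasp_force: 29.5
```

Call:
carry_out([
  [[0.05,0,0,0,0,0],[0,0,0,0,0,0],[0,0,0,0,0,0]],
])

```text
clock: 6.65
position: [0.5329, 0.0101, 0.0193]
ee_rot: [0.595, 0.804, 0.0, -0.0]
ft_force: [-0.6, -0.3, 0.1]
grip_width: 0.272
grasp_force: 29.5
```

Call:
carry_out([
  [[0.05,0,0,0,0,0],[0,0,0,0,0,0],[0,0,0,0,0,0]],
])

```text
clock: 6.9
position: [0.5327, 0.0104, 0.0194]
ee_rot: [0.595, 0.804, -0.0, 0.001]
ft_force: [1.1, -4.6, -0.9]
grip_width: 0.271
grasp_force: 29.5
```

Contact (about 4 N); press a bit more.

Call:
carry_out([
  [[0.05,0,0,0,0,0],[0,0,0,0,0,0],[0,0,0,0,0,0],[0,0,0,0,0,0]],
])

```text
clock: 7.23
position: [0.5327, 0.0105, 0.0196]
ee_rot: [0.596, 0.803, -0.001, 0.002]
ft_force: [3.8, -11.0, -1.8]
grip_width: 0.266
grasp_force: 29.5
```

Call:
carry_out([
  [[-0.06,0,0,0,0,0],[0,0,0,0,0,0],[0,0,0,0,0,0]],
])

```text
clock: 7.48
position: [0.5327, 0.0104, 0.0194]
ee_rot: [0.595, 0.804, -0.0, 0.001]
ft_force: [1.1, -5.7, -1.0]
grip_width: 0.27
grasp_force: 29.7
```

Call:
carry_out([
  [[0,0,0,0,0,0],[0,0,0,0,0,0],[0,0,0,0,0,0],[0,0,0,0,0,0],[0,0,0,0,0,0],[0,0,0,0,0,0]],
], hand=0)

```text
clock: 7.98
position: [0.5325, 0.0117, 0.0193]
ee_rot: [0.595, 0.804, 0.0, -0.0]
ft_force: [0.2, -0.7, 1.1]
grip_width: 0.498
grasp_force: 0.0
```

Call:
carry_out([
  [[0,0,-0.2,0,0,0],[0,0,-0.5,0,0,0],[0,0,-0.8,0,0,0],[0,0,-0.8,0,0,0],[0,0,-0.8,0,0,0],[0,0,-0.5,0,0,0],[0,0,0,0,0,0],[0,0,0,0,0,0],[0,0,0,0,0,0]],
])

```text
clock: 8.73
position: [0.5321, 0.0115, 0.1629]
ee_rot: [0.595, 0.804, -0.0, -0.0]
ft_force: [0.3, -0.4, 0.4]
grip_width: 0.5
grasp_force: 0.0
```

```bash
python3 - <<'E'
from h import *
import pickle
p=camera_params('wrist');im=camera('wrist')[:,:,::-1];pickle.dump(p,open('w2.pkl','wb'))
cv2.imwrite('pics/w2b.png',cv2.resize(im,(768,576),interpolation=cv2.INTER_CUBIC))
print(get_obs()['position'],get_obs()['ee_rot'])
E
```

```text
[0.53186212 0.01144113 0.16249462] [ 5.94783204e-01  8.03885841e-01 -4.88005380e-04 -5.06215647e-04]
```

View pics/w2b.png

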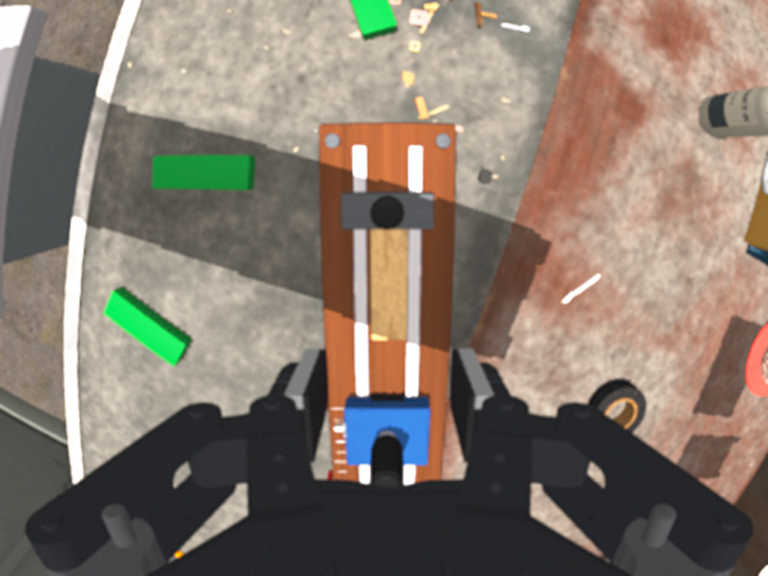

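Call:
carry_out([
  [[-0.4,0,0,0,0,0],[-0.8,0,0,0,0,0],[-0.8,0,0,0,0,0],[-0.8,0,0,0,0,0],[-0.8,0,0,0,0,0],[-0.8,0,0,0,0,0],[-0.8,0,0,0,0,0],[-0.3,0,0,0,0,0],[0,0,0,0,0,0],[0,0,0,0,0,0],[0,0,0,0,0,0]],
], hand=-0.3)

```text
clock: 9.7
position: [0.5966, -0.1974, 0.1624]
ee_rot: [0.594, 0.804, 0.0, -0.001]
ft_force: [0.2, 0.4, -0.4]
grip_width: 0.648
grasp_force: 0.0
```

```bash
python3 - <<'E'
from h import *
import pickle
p=camera_params('wrist');im=camera('wrist')[:,:,::-1];pickle.dump(p,open('w3.pkl','wb'));cv2.imwrite('pics/w3.png',im)
cv2.imwrite('pics/w3b.png',cv2.resize(im,(768,576),interpolation=cv2.INTER_CUBIC))
print(get_obs()['position'],get_obs()['ee_rot'])
E
```

```text
[ 0.59677906 -0.1970638   0.16270721] [ 5.94033543e-01  8.04439955e-01  1.81771145e-04 -6.89988362e-04]
```

View pics/w3b.png

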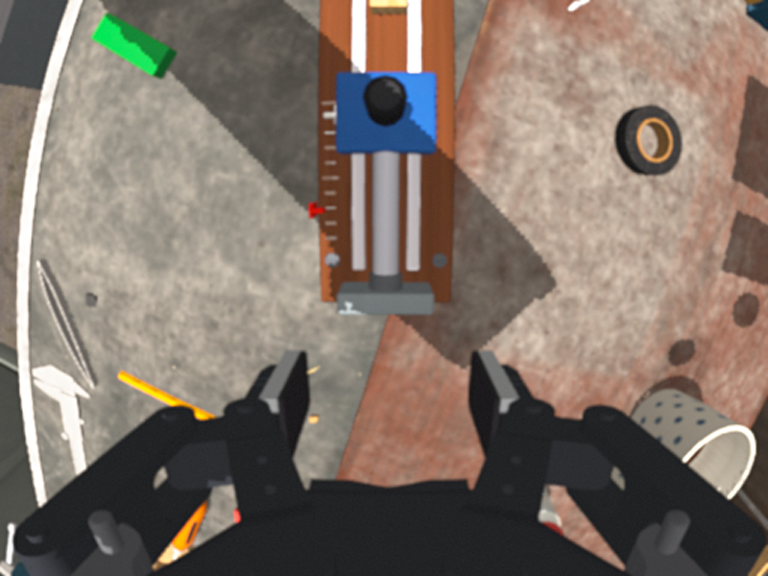

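```bash
python3 - <<'E'
from h import *
import pickle
from scipy.spatial.transform import Rotation as Ro
p=pickle.load(open('w3.pkl','rb'));o=get_obs();R=Ro.from_quat(o['ee_rot'])
im=cv2.imread('pics/w3.png');h=cv2.cvtColor(im,cv2.COLOR_BGR2HSV)
m=cv2.inRange(h,(0,190,120),(4,255,255))|cv2.inRange(h,(174,190,120),(180,255,255));m[:120]=0;m[160:]=0;m[:,:200]=0;m[:,225:]=0
ys,xs=np.nonzero(m);print('red',len(xs),xs.min(),xs.max(),ys.min(),ys.max(),xs.mean(),ys.mean())
for y in range(ys.min(),ys.max()+1):print(y,xs[ys==y])
f=lambda u,v,z:onz('wrist',(u,v),z,p)
P=dict(mark20=f(xs.mean(),ys.mean(),.02),mark24=f(xs.mean(),ys.mean(),.024),ptr=f(329/1.5,113/1.5,.022),post=f(385/1.5,95/1.5,.09),jawN=f(387/1.5,152/1.5,.0375),brk=f(386/1.5,286/1.5,.043),brk2=f(386/1.5,313/1.5,.0))
a=np.radians(106.95);ex=np.array([np.cos(a),np.sin(a)]);ey=np.array([-ex[1],ex[0]])
for k,v in P.items():
    d=v[:2]-[.5485,-.0448];print(k,v.round(4),'jig',(d@ex).round(4),(d@ey).round(4),'tool mm',(R.inv().apply(v-o['position'])*1000).round(1))
E
```

```text
red 62 206 216 135 144 210.0 139.4516129032258
135 [209]
136 [206 207 208 209 210]
137 [206 207 208 209 210]
138 [206 207 208 209 210 211 212 213 214 215]
139 [206 207 208 209 210 211 212 213 214 215]
140 [206 207 208 209 210 211 212 213 214 215 216]
141 [207 208 209 210 211 212 213 214 215]
142 [207 208 209 210 211 212 213]
143 [207 208 209]
144 [207]
mark20 [ 0.5375 -0.1663  0.02  ] jig -0.113 0.046 tool mm [ 46.7 -47.6 142.8]
mark24 [ 0.538  -0.1658  0.024 ] jig -0.1127 0.0453 tool mm [ 47.  -46.9 138.8]
ptr [ 0.5289 -0.1048  0.022 ] jig -0.0516 0.0362 tool mm [108.  -37.6 140.9]
post [ 0.5632 -0.0958  0.09  ] jig -0.0531 0.0008 tool mm [106.6  -2.3  72.8]
jawN [ 0.5712 -0.1194  0.0375] jig -0.0779 -0.0 tool mm [ 81.6  -1.5 125.3]
brk [ 0.5941 -0.1959  0.043 ] jig -0.1578 0.0005 tool mm [  1.7  -2.2 119.7]
brk2 [ 0.6028 -0.2253  0.    ] jig -0.1885 0.0007 tool mm [-29.   -2.4 162.7]
```

Call:
carry_out([
  [[0.4,-0.03,0,0,0,0],[0.7,-0.03,0,0,0,0],[0.7,0,0,0,0,0],[0.6,0,0,0,0,0],[0.26,0,0,0,0,0],[0,0,0,0,0,0],[0,0,0,0,0,0]],
])

```text
clock: 10.33
position: [0.5636, -0.097, 0.1635]
ee_rot: [0.594, 0.805, 0.0, 0.0]
ft_force: [-0.5, -1.4, -0.0]
grip_width: 0.651
grasp_force: 0.0
```

Call:
carry_out([
  [[0.02,0,0.4,0,0,0],[0,0,0.6,0,0,0],[0,0,0.6,0,0,0],[0,0,0.6,0,0,0],[0,0,0.4,0,0,0],[0,0,0.15,0,0,0],[0,0,0,0,0,0],[0,0,0,0,0,0],[0,0,0,0,0,0]],
])

```text
clock: 11.08
position: [0.5641, -0.0978, 0.0545]
ee_rot: [0.595, 0.804, 0.0, 0.001]
ft_force: [0.8, -0.3, -0.2]
grip_width: 0.651
grasp_force: 0.0
```

Call:
carry_out([
  [[0,0,0,0,0,0],[0,0,0,0,0,0],[0,0,0,0,0,0],[0,0,0,0,0,0],[0,0,0,0,0,0],[0,0,0,0,0,0],[0,0,0,0,0,0],[0,0,0,0,0,0],[0,0,0,0,0,0]],
], hand=1, force=80)

```text
clock: 11.83
position: [0.5639, -0.097, 0.0542]
ee_rot: [0.595, 0.804, 0.001, 0.001]
ft_force: [-0.5, 1.1, 5.3]
grip_width: 0.236
grasp_force: 77.9
```

Call:
carry_out([
  [[-0.1,0,0,0,0,0],[-0.15,0,0,0,0,0],[-0.15,0,0,0,0,0],[-0.15,0,0,0,0,0],[-0.15,0,0,0,0,0],[-0.15,0,0,0,0,0],[-0.15,0,0,0,0,0],[-0.15,0,0,0,0,0],[-0.15,0,0,0,0,0],[-0.15,0,0,0,0,0],[-0.1,0,0,0,0,0],[0,0,0,0,0,0],[0,0,0,0,0,0],[0,0,0,0,0,0],[0,0,0,0,0,0],[0,0,0,0,0,0]],
])

```text
clock: 13.17
position: [0.5813, -0.1542, 0.0542]
ee_rot: [0.594, 0.804, 0.001, -0.001]
ft_force: [-7.8, 8.0, 12.4]
grip_width: 0.233
grasp_force: 78.8
```

```bash
python3 - <<'E'
from h import *
import pickle
o=get_obs();print(o['position'],o['ee_rot'],o['ft_force'],o['grasp_force'],o['grip_width'])
for n in ['wrist','side','top']:
    p=camera_params(n);im=camera(n)[:,:,::-1];pickle.dump(p,open(n+'4.pkl','wb'));cv2.imwrite(f'pics/{n}4.png',im)
w=cv2.imread('pics/wrist4.png');s=cv2.imread('pics/side4.png')[150:240,215:295];t=cv2.imread('pics/top4.png')[150:235,250:335]
big=np.zeros((600,800,3),np.uint8);big[:288,:384]=cv2.resize(w,(384,288));
big[:400,400:]=cv2.resize(s,(400,400),interpolation=3)[:, :];big[300:600,:300]=cv2.resize(t,(300,300),interpolation=3);cv2.imwrite('pics/m4.png',big)
E
```

```text
[ 0.58127314 -0.1542195   0.05419017] [ 0.59417327  0.80433516  0.00116087 -0.00131014] [-7.82878364  7.95750983 12.3625665 ] 78.80769622977823 0.23303345334317574
```

View pics/m4.png

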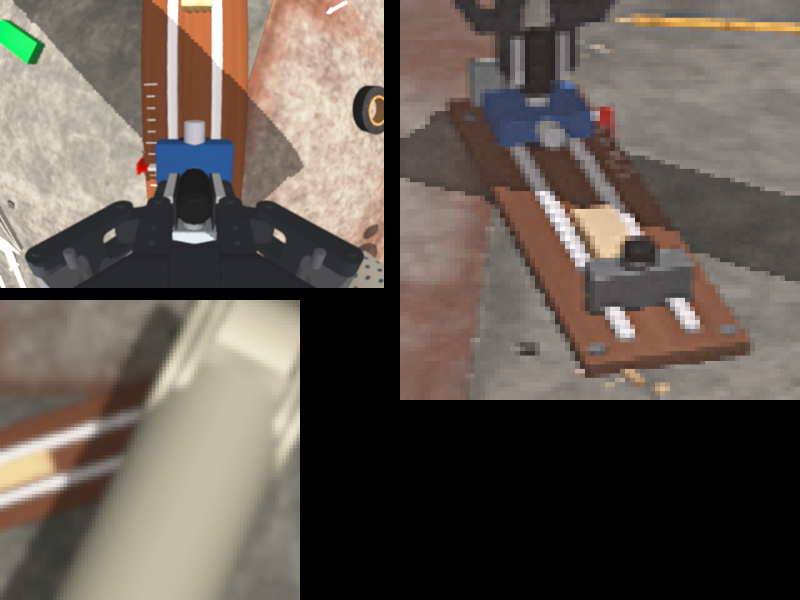

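```bash
python3 - <<'E'
import cv2
w=cv2.imread('pics/wrist4.png')[195:255,170:250]
cv2.imwrite('pics/z4.png',cv2.resize(w,(800,600),interpolation=cv2.INTER_NEAREST))
E
```

```text
(no output)
```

View pics/z4.png

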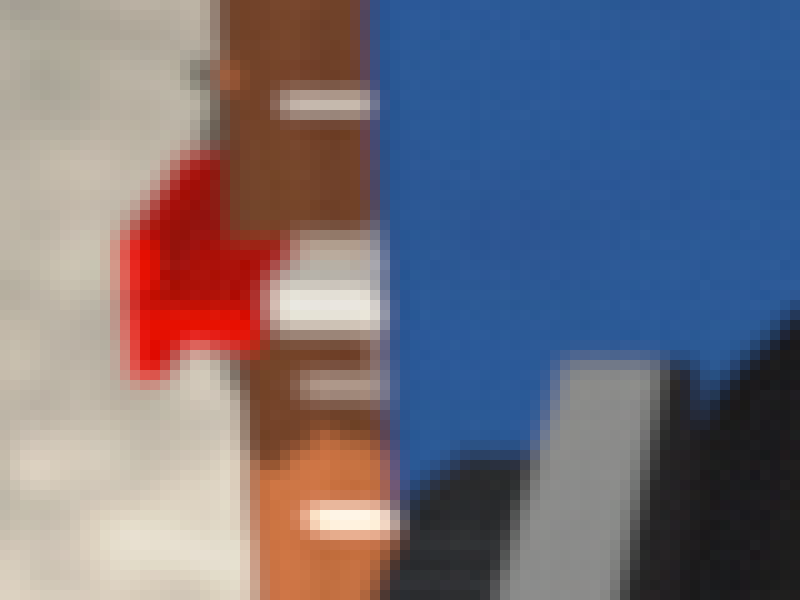

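```bash
python3 - <<'E'
from h import *
import pickle
p=pickle.load(open('wrist4.pkl','rb'));a=np.radians(107);ex=np.array([np.cos(a),np.sin(a),0])
g=lambda u,v,z:onz('wrist',(170+u/10-.5,195+v/10-.5),z,p)@ex*1000
for z in (.022,.024):print('ptr',z,g(270,307,z),g(375,307,z))
for z in (.022,.024,.026):print('fin',z,g(255,327,z),g(195,327,z))
E
```

```text
ptr 0.022 -315.71431804694924 -315.6207102344738
ptr 0.024 -314.95565618808445 -314.8631285387056
fin 0.022 -317.08665545400976 -317.153997087651
fin 0.024 -316.312157863234 -316.3787224255433
fin 0.026 -315.53766027245825 -315.60344776343555
```

Call:
carry_out([
  [[-0.025,0,0,0,0,0],[0,0,0,0,0,0],[0,0,0,0,0,0],[0,0,0,0,0,0],[0,0,0,0,0,0],[0,0,0,0,0,0]],
])

```text
clock: 13.82
position: [0.5815, -0.1552, 0.0542]
ee_rot: [0.594, 0.804, 0.001, -0.001]
ft_force: [-7.6, 9.0, 13.4]
grip_width: 0.233
grasp_force: 78.8
```

```bash
python3 - <<'E'
from workcell import *
print(hand_in())
E
```

```text
the job is handed in; nothing more can be done
None
```

I pressed the wood block against the end stop with about 11 N and released it there, then drew the jaw back to within about 1 mm of the red mark by my measurement. I handed the job in at 13.8 s with the gripper still holding the post; no verdict came back.

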